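Snap the wide cap onto the pedal's stud and keep it pressed

ROBOT

A 7-joint arm with a two-finger parallel gripper is mounted at the origin on the work surface. World frame = base frame: x ahead of the robot, y to its left, z up, the work surface at z = 0. Lengths are in mm, angles in rad, forces in N, time in s.
With the tool pointing down it reaches from about 425 to 925 mm from the base axis. Payload 6.8 kg.
Tool frame: the origin (TCP) lies at the very end of the fingers, on their centre line; the grasp point (between the pads) lies 19 mm behind it; z points along the fingers, y is the line along which they close (so a half turn about z gives the same grasp; the last joint's range is limited). The gripper opens to 88 mm and grips with 3 to 60 N. Pads are 20 mm wide; open, the fingers measure 115 mm over their backs; the gripper's body (75 mm by 178 mm) begins 61 mm behind the grasp point.
Start: joints at [-1.306, 0.477, 0.022, 1.555, -0.011, 1.109, -0.083], TCP at [245.849, 628.655, 186.764] pointing down, gripper open.
Joint ranges: [-2.96, 2.96], [-0.34, 2.1], [-1.41, 1.46], [0.24, 2.44], [-1.37, 4.51], [0.17, 1.92], [-2.96, 2.96]. Speed limits (rad/s): [2.39, 2.39, 3.14, 3.14, 3.14, 3.14, 3.14].

INTERFACE

Orientations are given as a unit quaternion [x, y, z, w].
In Python, from workcell import r, viewer, nets gives the robot as it stands.
- The arm moves only by the shell command python3 -m crank 'ROWS'. ROWS is JSON, a list of rows, each a list of 5 numbers: the shift along the tool's x, y, z in m, then the turn about the tool's z in degrees, then the gripper command: -1 is fully open, 1 is shut, values between are in proportion. A call has 1 to 20 rows; each row is the pose to reach, as a shift and turn from the pose commanded when the call began, along the tool's axes at that moment; what a row does not reach only later rows make up. A row lasts 1/8 s, in which the tool goes at most 62.5 mm and 10.7 degrees, less where a joint would pass 70% of its speed; a pose out of reach is approached as far as the arm can. A call with a gripper value outside its range is refused whole. The fingers move at their own pace and stop on an object; the grip force is fixed at half the most. Time passes only in rows, so rows that repeat a pose let the fingers close. It gives the time, the measured TCP pose, the force, the opening and the grip force at its end, in the units of the state.
- r.get_state(): the state, without advancing time (a new reading comes with each control period).
- viewer.grab_frame(name): name is "side" or "top"; returns a dict with "image" (480x640x3 uint8, blue, green, red), "depth" (480x640 float32, mm along the optical axis (not along the pixel's ray), 0 where there is no reading), "fx", "fy", "cx", "cy" (pixels), "R" (3x3) and "t" (3): a world point X has camera coordinates R X + t. Camera axes: x right, y down, z forward; pixel columns grow to the right and rows downward; lengths in mm; the calibration is good to about 2 mm. A picture is of the moment at which its call begins.
- r.hand_in(): hands the job in; it is judged then, once.
Trained networks look in a picture, given as the dict that the camera call returned (one of the last four; its "shot" number tells which), for a name from the list of things; names that differ only in an ending like _2 or _b are one class to them, and where a whole thing is asked for, a point or a joint stands for the part that bears it (a point fixed in the world has none). Each returns a list of dicts, best first, with "p" (0 to 1); they miss things now and then, are a little off and sometimes report something else, mostly with a low value. They report only what shows in the picture. A call takes as long as a camera call. They do not tell look-alikes from the thing itself.
- nets.look_for(picture, query): "point" ([x, y, z] in mm, in the coordinates of the camera as it stood for that picture, good to about 4 mm: the middle of the surface that is visible of it).
- nets.spot_point(picture, query): "point" ([x, y, z] in mm, in the coordinates of the camera as it stood for that picture, good to about 4 mm: a listed point, or the origin of a listed thing).
The state is a dict: "t": time; "qpos": joint angles; "qvel": joint speeds; "effort": joint torques, N m; "eef_pos": TCP position; "eef_rot": TCP orientation; "ft_force": force on the tool from outside, world axes, zero at the start; "torque": the same for the moment, N m; "opening": finger opening in mm; "gripper_force": force on a finger pad.
Only numpy, scipy, OpenCV 4.12 (cv2) and the standard library are available. Lean on these libraries where they do the work, as an engineer would, in place of code of your own. Each camera call takes 0.05 s, during which the arm holds its last target. There are 200 camera calls.

TASK

Two foot-switch studs on the delay pedal stand bare and two ribbed black caps lie among the things on the bench: pick up the wide cap, set it on the stud it matches, the thick one with the spring balls and the collar, and press until it clicks over the balls. Do not stop at the click: keep pressing until the springy collar below the cap is all the way down, and finish like that, still holding the cap pressed down, not letting go. Leave the slim cap and all the other things on the bench where they are.

Things in the scene. Friction and masses are not known exactly. Their poses are not given: they have to be found in the camera images.
- wide_cap: Wide cap: round ribbed black plastic, 33 mm across, 27 mm high, about 25 g, mouth down on the bench. Origin: centre of its underside (rim of the mouth); z up through its closed top. Hollow to 22 mm from the rim, 26 mm wide inside; a lip 3 mm high at the mouth narrows it to 20.8 mm. Grip it by its sides, at least 5 mm above the rim so that the fingers clear the collar; any yaw fits.
- slim_cap: The slim cap, to be left alone: same look, 21 mm across over the ribs, 22 mm high, mouth down. Origin: centre of its underside.
- pedal: Brown delay pedal, fixed: 120 mm (its x) by 150 mm (its y), top face 40 mm above the bench. Origin: centre of its underside. At its x = -28 mm stand two bare steel studs: the thick one at its y = +42 mm, a slim plain one (10 mm thick, 17 mm high) at its y = -42 mm. Three knobs, 13 mm high, at its x = +34 mm.
- stud_seat (a point): Point on the thick stud's axis in the plane of the unpressed collar's top face, 48 mm above the bench. The stud is upright, 18 mm thick, tapered to 10 mm over its top 5 mm; its tip is 15 mm above this point. Once clicked on, the cap's rim rests on the collar, at this point; pressed fully home it is 4 mm lower.
- ball_ring (a point): Point on the thick stud's axis, 6 mm above stud_seat, at the centres of four spring balls that stand out of the stud to 24 mm across. Pushed down, the cap meets them with its rim about 9 mm above stud_seat, needs about 10 N to pass, and clicks over 3 to 5 mm above stud_seat (the force drops and even pulls).
- collar (a joint): Sprung aluminium collar, 31 mm across, round the foot of the thick stud; the cap's rim pushes it down. 0 = up, 0.004 m = fully down on its stop. It starts to give at about 2 N and takes about 11 N at the stop; it springs back up when let go.
- slide: Bystander: glass slide, a tube 28 mm across and 60 mm high, on end. Origin: centre of its underside.
- capo: Bystander: steel capo, 85 mm by 45 mm, 10 mm high. Origin: under the middle of its straight jaw.
- pick_case: Bystander: hinged plastic pick case, 50 mm by 72 mm, 18 mm high. Origin: centre of its underside.
- pick_tin: Bystander: round aluminium tin, 66 mm across, 22 mm high. Origin: centre of its underside.
- screwdriver: Bystander: screwdriver 160 mm long, lying along its x. Origin: middle of its underside.
- spare_knob: Bystander: small smooth black knob with a flange, 24 mm across, 16 mm high. Origin: centre of its underside.
- tuner: Bystander: flat black clip tuner body with a small screen, 45 mm by 30 mm, 12 mm high. Origin: centre of its underside.
Mind the look-alikes: they are no part of the job. What is shaped like the wide_cap but green, red or turquoise is not meant.

How it is judged (in metres and radians):
On the way, in this order (a step that is already met when the one before it is completed fails the run):
1. the wide cap is lifted off the bench by the gripper (height (world z) of wide_cap above 0.03 m and contact force between the fingers and wide_cap above 0.5 N), for 0.1 s.
2. the wide cap has clicked over the balls of the thick stud (horizontal distance between wide_cap and stud_seat below 0.004 m and angle between wide_cap's own z axis and vertical below 0.15 rad and z of wide_cap in the frame of stud_seat below 0.0015 m), for 0.1 s.
At the end, for the whole second after the job is handed in: The wide cap is upright (0.15 rad) on the thick stud (axis within 4 mm), past the balls, and through the last second the fingers press it (over 2 N): collar down more than 2.5 of its 4 mm, cap rim more than 2.2 mm below the unpressed collar face (horizontal distance between wide_cap and stud_seat below 0.004 m and angle between wide_cap's own z axis and vertical below 0.15 rad and z of wide_cap in the frame of stud_seat below -0.0022 m and value of joint collar above 0.0025 m and contact force between the fingers and wide_cap above 2 N); the arm keeps its last pose, push and grip.
It fails at once if a bystander or the slim cap is shifted by more than 30 mm (distance of any of slide, capo, pick_case, pick_tin, screwdriver, spare_knob, tuner, slim_cap from where it was at the start of the episode above 0.03 m).
It also fails if it takes over 42 s, if anything falls off the work surface, if the arm or the gripper's body presses on something with over 40 N, if the wrist force passes 120 N, or if a joint passes its speed limit or range.

## Working session

There is one attempt and no reset: what is moved stays moved. The work goes in short steps, Python scripts to look and compute and a shell command to move; the robot and the scene stay as the last step left them, time stands still between calls to the robot, and variables do not carry over. Pictures are saved under pics/ and viewed, at most 10 in all, crops included, and the job is handed in when it is done.

```bash
mkdir -p pics; cat > h.py <<'E'
from workcell import r, viewer, nets
import numpy as np, cv2
def w(f,p): return np.array(f["R"]).T@(np.array(p)-np.array(f["t"]))
def px(f,X):
    c=np.array(f["R"])@np.array(X)+np.array(f["t"]); return [round(f["fx"]*c[0]/c[2]+f["cx"]),round(f["fy"]*c[1]/c[2]+f["cy"])]
def cloud(f):
    v,u=np.mgrid[:480,:640]; d=f["depth"]
    c=np.stack([(u-f["cx"])/f["fx"]*d,(v-f["cy"])/f["fy"]*d,d],-1)
    return (c-np.array(f["t"]))@np.array(f["R"])
E
python3 - <<'E'
from h import *
for n in("top","side"):
    f=viewer.grab_frame(n); cv2.imwrite(f"pics/{n}.png",f["image"])
    np.savez(f"{n}.npz",**{k:f[k] for k in("image","depth","fx","fy","cx","cy","R","t")})
    for q in("wide_cap","slim_cap","pedal","stud_seat","ball_ring"):
        print(n,q,[(np.round(w(f,x["point"])).tolist(),px(f,w(f,x["point"])),round(x["p"],2)) for x in nets.spot_point(f,q)])
s=r.get_state();print(s["eef_rot"],s["ft_force"],s["t"])
E
```

```text
top wide_cap [([625.0, -233.0, 2.0], [386, 234], 0.66), ([554.0, -222.0, 3.0], [383, 262], 0.56), ([691.0, -235.0, -2.0], [386, 209], 0.54), ([659.0, -294.0, 4.0], [410, 220], 0.46)]
top slim_cap []
top pedal [([552.0, 136.0, -0.0], [238, 264], 0.87)]
top stud_seat [([504.0, 165.0, 50.0], [222, 280], 0.9)]
top ball_ring [([511.0, 162.0, 59.0], [223, 277], 0.95), ([499.0, -177.0, -4.0], [365, 284], 0.7)]
side wide_cap [([621.0, -237.0, -5.0], [350, 201], 0.75), ([555.0, -221.0, -1.0], [370, 216], 0.73), ([659.0, -298.0, 3.0], [351, 178], 0.63), ([691.0, -234.0, -1.0], [325, 188], 0.56)]
side slim_cap [([500.0, -175.0, -4.0], [379, 240], 0.57)]
side pedal [([551.0, 133.0, -3.0], [269, 324], 0.56)]
side stud_seat [([554.0, 136.0, -1.0], [267, 324], 0.67), ([507.0, 167.0, 50.0], [274, 336], 0.63)]
side ball_ring [([510.0, 163.0, 55.0], [274, 331], 0.84)]
[ 1.85351642e-01  9.82672259e-01  1.56072416e-05 -1.49664751e-05] [-0.96975916  0.11563274 -0.13383617] 0.6
```

```bash
python3 - <<'E'
import cv2,numpy as np
a=cv2.imread("pics/top.png");b=cv2.imread("pics/side.png")
x=cv2.resize(a[180:310,190:440],(800,416),interpolation=cv2.INTER_CUBIC)
cv2.imwrite("pics/c1.png",x)
y=cv2.resize(b[150:270,300:440],(700,600),interpolation=cv2.INTER_CUBIC);cv2.imwrite("pics/c2.png",y)
E
```

```text
(no output)
```

View pics/c1.png

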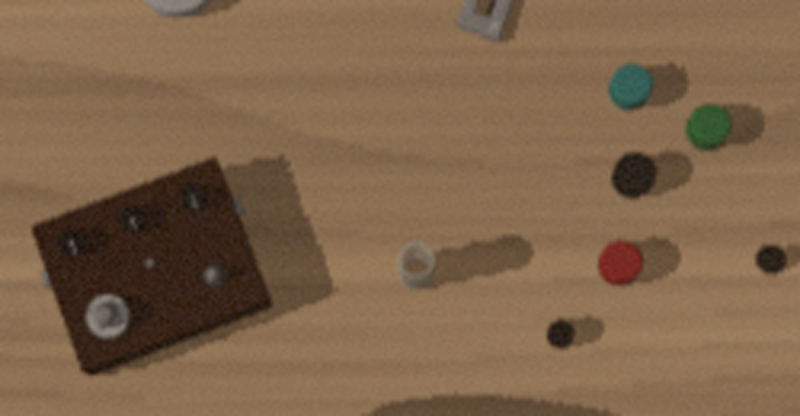

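View pics/c2.png

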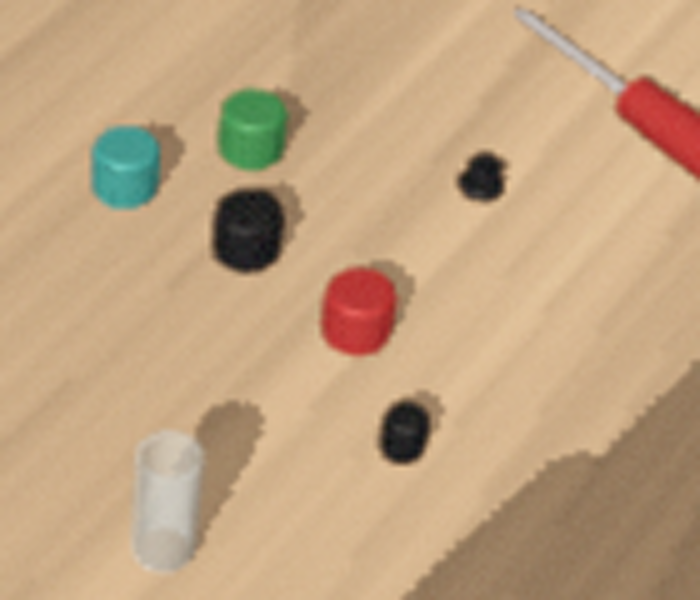

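View pics/side.png

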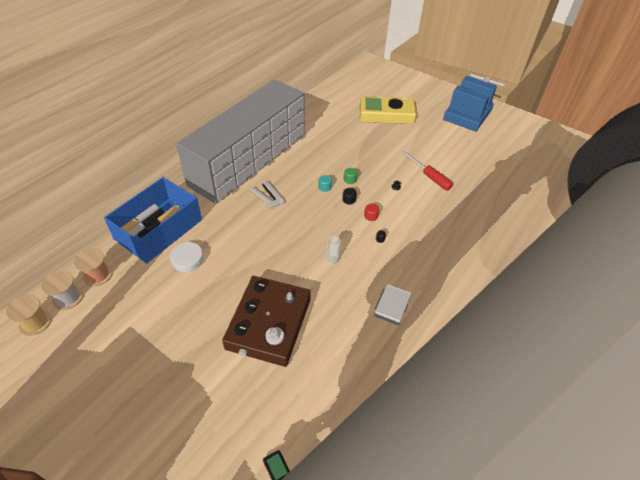

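The side view shows the wide-cap candidates: black (349,196), red (371,212), green (350,176) and turquoise (325,183). The slim cap is at (380,236) and the spare knob at (396,185). The enlarged crop confirms that the black ribbed one at (349,196) is the wide cap, because it has the full 33 mm width and is black. The thick stud with the collar is the large one at (275,336). Next I'll measure both.

```bash
python3 - <<'E'
from h import *
from scipy.optimize import least_squares
def fitc(P,R,w=None):
    s=least_squares(lambda c:np.hypot(P[:,0]-c[0],P[:,1]-c[1])-R,P[:,:2].mean(0),loss="soft_l1",f_scale=1); return s.x,np.abs(s.fun).mean()
for n in("top","side"):
    f=dict(np.load(n+".npz")); X=cloud(f)
    def sel(c,rad,z0,z1): 
        m=(f["depth"]>0)&(np.hypot(X[...,0]-c[0],X[...,1]-c[1])<rad)&(X[...,2]>z0)&(X[...,2]<z1); return X[m]
    P=sel((625,-233),30,22,34); print(n,"cap top",len(P),P.mean(0),np.ptp(P,axis=0), (P.max(0)+P.min(0))/2)
    P=sel((506,164),25,44,52); print(" collar",len(P),P.mean(0))
    P=sel((506,164),25,52,70); print(" stud",len(P),P.mean(0),P.max(0)); Q=P[P[:,2]>59]; print(" tip",len(Q),Q.mean(0))
    P=sel((552,136),110,34,44).astype(np.float32); rc=cv2.minAreaRect(P[:,:2].copy()); print(" pedal",len(P),rc,P[:,2].mean())
    rr=X[(f["depth"]>0)&(np.abs(X[...,2])<8)&(np.hypot(X[...,0]-600,X[...,1]+100)<80)];print(" bench z",np.median(rr[:,2]))
E
```

```text
top cap top 112 [ 622.14876277 -235.50472031   26.07073406] [30.92657859 29.65383234 11.72628326] [ 622.07237962 -235.1069717    27.94455488]
 collar 75 [509.35601399 162.18965055  47.06040309]
 stud 62 [510.38443006 162.8621313   59.06484294] [524.08971656 175.02150139  69.28853629]
 tip 32 [510.73540265 162.88183552  62.25882302]
 pedal 2503 ((551.9161376953125, 134.37570190429688), (121.29360961914062, 150.00473022460938), 21.05951499938965) 39.022312
 bench z -1.0920454421223342
side cap top 118 [ 620.73927997 -232.0439885    26.23993296] [32.4128541  33.92428219  8.68634849] [ 621.52346123 -232.86446025   26.5096991 ]
 collar 130 [505.82291759 168.11434038  47.86531711]
 stud 108 [507.73740624 166.43259087  59.24672774] [520.73349488 175.83385227  65.66843258]
 tip 57 [508.48645061 166.01605981  61.73096979]
 pedal 4136 ((550.1410522460938, 136.05548095703125), (120.52243041992188, 151.02207946777344), 21.18547248840332) 39.890987
 bench z 0.0720254392436456
```

```bash
python3 -m crank '[[-0.058,-0.026,0,0,-0.2],[-0.0,0.0,0,0,-0.2]]'
```

```text
t: 0.85
eef_pos: [259.8, 620.7, 187.0]
eef_rot: [0.195, 0.981, -0.002, 0.004]
ft_force: [0.8, 1.8, 0.0]
opening: 71.2
gripper_force: 0.0
```

```bash
cat >> h.py <<'E'
from scipy.spatial.transform import Rotation as Ro
def shift(X):
    s=r.get_state(); print("t",s["t"],"pos",np.round(s["eef_pos"],1),"shift m",np.round(Ro.from_quat(s["eef_rot"]).inv().apply(np.array(X)-s["eef_pos"])/1000,4),"rot",np.round(s["eef_rot"],4))
E
python3 -m crank '[[0,0,0,0,-0.2],[0,0,0,0,-0.2]]'
python3 -c "
from h import *
shift([621.5,-234,100])"
```

```text
t: 1.1
eef_pos: [245.2, 628.9, 186.7]
eef_rot: [0.185, 0.983, -0.0, -0.0]
ft_force: [0.0, -1.0, -0.1]
opening: 53.7
gripper_force: 0.0
t 1.1 pos [245.2 628.9 186.7] shift m [-0.6638 -0.6676  0.0867] rot [ 0.1846  0.9828 -0.     -0.    ]
```

```bash
python3 -m crank '[[-0.04,-0.04,0,0,-0.2],[-0.08,-0.08,0,0,-0.2],[-0.12,-0.12,0,0,-0.2],[-0.16,-0.16,0,0,-0.2],[-0.2,-0.2,0,0,-0.2],[-0.24,-0.24,0,0,-0.2],[-0.28,-0.28,0,0,-0.2],[-0.32,-0.32,0,0,-0.2],[-0.36,-0.36,0,0,-0.2],[-0.4,-0.4,0,0,-0.2],[-0.44,-0.44,0,0,-0.2],[-0.48,-0.48,0,0,-0.2],[-0.52,-0.52,0,0,-0.2],[-0.56,-0.56,0,0,-0.2],[-0.6,-0.6,0,0,-0.2],[-0.64,-0.644,0.03,0,-0.2],[-0.664,-0.668,0.06,0,-0.2],[-0.664,-0.668,0.087,0,-0.2],[-0.664,-0.668,0.087,0,-0.2],[-0.664,-0.668,0.087,0,-0.2]]'
python3 - <<'E'
from h import *
shift([621.5,-234,6])
for n in("top","side"):
    f=viewer.grab_frame(n); X=cloud(f)
    m=(f["depth"]>0)&(np.hypot(X[...,0]-621,X[...,1]+234)<26)&(X[...,2]>22)&(X[...,2]<32);P=X[m];print(n,len(P),P.mean(0) if len(P) else 0)
    u,v=px(f,[621,-234,40]); cv2.imwrite(f"pics/{n}3.png",cv2.resize(f["image"][v-60:v+60,u-80:u+80],(640,480),interpolation=cv2.INTER_CUBIC))
E
python3 -c "
import cv2;import numpy as np
cv2.imwrite('pics/g3.png',cv2.resize(np.hstack([cv2.imread('pics/top3.png'),cv2.imread('pics/side3.png')]),(800,300)))"
```

```text
t: 3.6
eef_pos: [621.4, -235.3, 100.9]
eef_rot: [0.185, 0.983, -0.0, 0.001]
ft_force: [0.3, -0.5, 0.6]
opening: 52.7
gripper_force: 0.0
t 3.6 pos [ 621.4 -235.3  100.9] shift m [0.0005 0.0013 0.0949] rot [ 1.852e-01  9.827e-01 -0.000e+00  6.000e-04]
top 0 0
side 115 [ 621.04479752 -231.84402948   26.2967866 ]
```

View pics/g3.png

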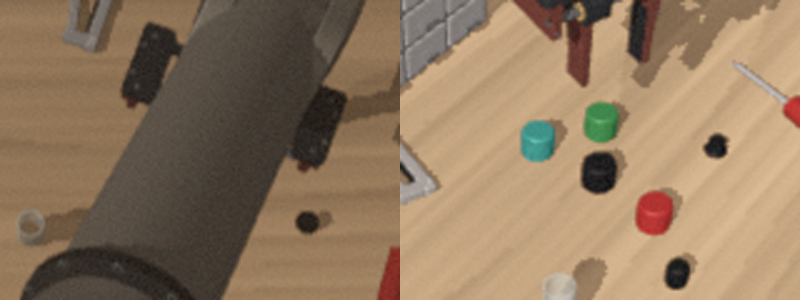

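The side view (right half) shows the open fingers directly above the black wide cap at (598,172). The neighbouring caps are clear, so I'm descending and gripping.

```bash
python3 -m crank '[[0,0.001,0.025,0,-0.2],[0,0.001,0.05,0,-0.2],[0,0.001,0.075,0,-0.2],[0,0.001,0.089,0,-0.2],[0,0.001,0.0935,0,-0.2],[0,0.001,0.0935,0,-0.2],[0,0.001,0.0935,0,1],[0,0.001,0.0935,0,1],[0,0.001,0.0935,0,1],[0,0.001,0.0935,0,1],[0,0.001,0.0935,0,1],[0,0.001,0.0935,0,1]]'
```

```text
t: 5.2
eef_pos: [621.3, -234.3, 6.2]
eef_rot: [0.185, 0.983, 0.0, -0.0]
ft_force: [-0.8, 0.4, 0.5]
opening: 0.4
gripper_force: 0.0
```

The fingers closed on nothing (opening 0.4), so I'm checking where the cap is.

```bash
python3 - <<'E'
from h import *
f=viewer.grab_frame("side");u,v=px(f,[621,-234,20]); print(u,v)
cv2.imwrite("pics/s4.png",cv2.resize(f["image"][v-45:v+45,u-60:u+60],(800,600),interpolation=cv2.INTER_CUBIC))
for x in nets.spot_point(f,"wide_cap"): print(np.round(w(f,x["point"])),x["p"])
E
```

```text
349 194
[ 692. -237.    0.] 0.69
[ 552. -222.   -3.] 0.63
[ 619. -235.   -2.] 0.5
```

View pics/s4.png

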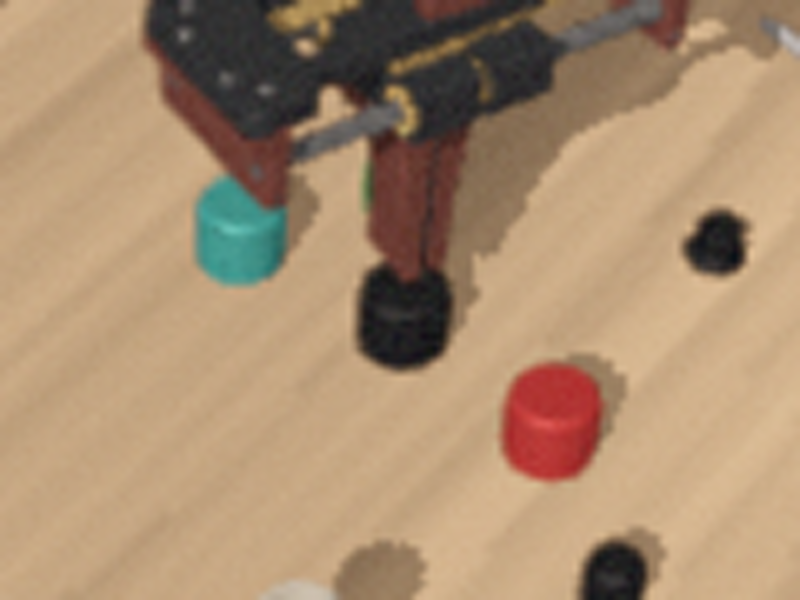

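```bash
python3 - <<'E'
from h import *
f=viewer.grab_frame("side"); X=cloud(f); s=r.get_state(); print(s["eef_pos"],s["qpos"],s["opening"],"cam",-np.array(f["R"]).T@f["t"])
im=f["image"].astype(int); red=(im[...,2]-im[...,0]>35)&(im[...,2]<170)
for cy in range(150,212,4):
    v=cy; us=[u for u in range(343,360) if f["depth"][v,u]>0]
    print(v,[(u,np.round(X[v,u]).astype(int).tolist(),im[v,u].tolist()) for u in us[3:15:4]])
E
```

```text
[ 621.27112429 -234.41117435    6.21240075] [ 0.01248193  0.68833918  0.36494855  1.73047279 -0.32712138  0.78322903
  1.73335161] 0.16577922888180951 cam [208.87506307 465.74445793 793.38879269]
150 [(346, [625, -209, 161], [52, 49, 50]), (350, [616, -209, 166], [50, 51, 52]), (354, [607, -211, 169], [42, 53, 97])]
154 [(346, [615, -194, 165], [55, 52, 54]), (350, [609, -200, 164], [50, 48, 47]), (354, [606, -211, 159], [41, 39, 41])]
158 [(346, [614, -193, 156], [41, 41, 42]), (350, [612, -207, 148], [74, 117, 145]), (354, [607, -213, 147], [53, 61, 69])]
162 [(346, [619, -203, 137], [53, 67, 80]), (350, [607, -199, 145], [58, 70, 78]), (354, [598, -201, 149], [56, 56, 57])]
166 [(346, [611, -192, 137], [98, 104, 105]), (350, [604, -196, 138], [90, 141, 174]), (354, [599, -203, 136], [47, 45, 45])]
170 [(346, [628, -221, 97], [34, 34, 67]), (350, [605, -199, 125], [52, 54, 81]), (354, [613, -229, 100], [38, 44, 68])]
174 [(346, [628, -222, 85], [54, 63, 108]), (350, [616, -219, 93], [54, 63, 108]), (354, [614, -233, 85], [43, 50, 85])]
178 [(346, [629, -225, 71], [51, 59, 106]), (3
[... 344 characters left out ...]
, [31, 28, 29]), (350, [615, -225, 42], [44, 53, 97]), (354, [617, -245, 26], [27, 26, 35])]
194 [(346, [623, -223, 26], [38, 35, 37]), (350, [616, -227, 27], [32, 31, 30]), (354, [610, -236, 24], [31, 25, 32])]
198 [(346, [619, -217, 21], [30, 30, 28]), (350, [612, -223, 20], [25, 18, 16]), (354, [606, -231, 17], [29, 31, 29])]
202 [(346, [620, -221, 4], [33, 34, 30]), (350, [611, -223, 8], [29, 31, 28]), (354, [606, -233, 3], [53, 69, 88])]
206 [(346, [615, -214, -1], [130, 166, 198]), (350, [608, -220, -2], [133, 170, 203]), (354, [601, -227, -2], [132, 169, 200])]
210 [(346, [608, -204, -1], [131, 168, 200]), (350, [600, -208, 0], [130, 167, 199]), (354, [592, -213, 1], [135, 172, 204])]
```

The depth data says the fingertips are near z≈35 although 6 is reported. I'll lift and measure the tip height against the reported TCP, both closed and open.

```bash
cat > m.py <<'E'
from h import *
f=viewer.grab_frame("side"); X=cloud(f); p=np.array(r.get_state()["eef_pos"]); print(np.round(p,1),r.get_state()["opening"])
im=f["image"].astype(int); m=(f["depth"]>0)&(np.hypot(X[...,0]-p[0],X[...,1]-p[1])<45)&(im[...,2]-im[...,0]>25)&(im[...,1]-im[...,0]<25)&(X[...,2]>p[2]-40)&(X[...,2]<p[2]+100)&(X[...,2]>35)
P=X[m]; y=Ro.from_quat(r.get_state()["eef_rot"]).as_matrix()
L=(P-p)@y; print(len(P))
for s in(-1,1):
    Q=L[L[:,1]*s>0]; 
    if len(Q): print(s,"min height above TCP pctl",np.percentile(-Q[:,2],[0,2,5,20]),"x",np.percentile(Q[:,0],[5,50,95]),"y",np.percentile(Q[:,1],[5,50,95]))
E
python3 -m crank '[[0,0,-0.03,0,1],[0,0,-0.06,0,1],[0,0,-0.09,0,1],[0,0,-0.09,0,1],[0,0,-0.09,0,1]]'; python3 m.py
python3 -m crank '[[0,0,0,0,-0.2],[0,0,0,0,-0.2],[0,0,0,0,-0.2],[0,0,0,0,-0.2],[0,0,0,0,-0.2],[0,0,0,0,-0.2]]'; python3 m.py
python3 - <<'E'
from h import *
f=viewer.grab_frame("side");u,v=px(f,[621,-234,96]); print(px(f,r.get_state()["eef_pos"]))
cv2.imwrite("pics/s5.png",cv2.resize(f["image"][v-45:v+45,u-60:u+60],(800,600),interpolation=cv2.INTER_CUBIC))
E
```

```text
t: 5.98
eef_pos: [620.8, -234.0, 95.4]
eef_rot: [0.185, 0.983, 0.0, -0.001]
ft_force: [0.9, 0.5, -1.1]
opening: 0.7
gripper_force: 0.0
[ 620.5 -233.9   95. ] 0.5031491867011488
312
-1 min height above TCP pctl [36.49791496 38.43185012 41.9753634  51.60748437] x [ 7.44259568 10.01597717 12.21679479] y [-9.01516637 -3.58885351 -0.44223889]
1 min height above TCP pctl [36.65617296 39.58934603 42.81394834 51.54109682] x [-8.10564249  8.18487192 11.44744493] y [ 1.30584105 11.02420027 15.94891399]
t: 6.78
eef_pos: [621.3, -234.4, 96.3]
eef_rot: [0.185, 0.983, 0.0, 0.0]
ft_force: [0.3, -0.1, 0.2]
opening: 51.7
gripper_force: 0.0
[ 621.3 -234.4   96.3] 52.18739386175624
337
-1 min height above TCP pctl [34.54323055 36.45167816 37.29589208 50.51856211] x [-10.07009571   9.62304292  12.06335393] y [-34.52110169 -27.12539017 -23.71189039]
1 min height above TCP pctl [38.01123084 38.84231344 41.27862579 50.59168744] x [-7.42699035  8.24205938 11.91263196] y [30.08102589 37.30390143 41.82357407]
[352, 168]
```

View pics/s5.png

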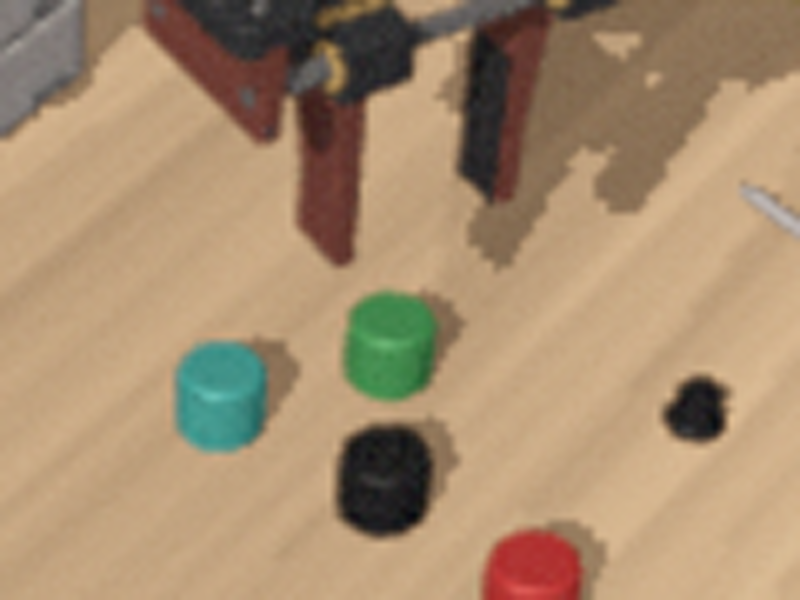

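The tips really sit about 35 mm above the reported TCP, both open and closed. In the picture, the fingers at (340,260) and (500,195) straddle the black cap at (385,480) and are well above it. So I'll allow a 35 mm tool offset and descend carefully while watching the force.

```bash
python3 -m crank '[[0,0,0.03,0,-0.2],[0,0,0.06,0,-0.2],[0,0,0.09,0,-0.2],[0,0,0.105,0,-0.2],[0,0,0.112,0,-0.2],[0,0,0.112,0,-0.2]]'; python3 m.py
```

```text
t: 7.62
eef_pos: [621.6, -234.6, -15.4]
eef_rot: [0.185, 0.983, -0.0, 0.0]
ft_force: [0.1, -0.9, 0.8]
opening: 52.9
gripper_force: 0.0
[ 621.9 -234.7  -14.9] 52.97376159870325
188
-1 min height above TCP pctl [50.22929762 52.66591872 53.97518033 63.28489745] x [ 6.48688016 10.19452841 12.60229111] y [-35.37808645 -28.47186947 -24.68620611]
1 min height above TCP pctl [50.49129979 52.13652475 52.85202976 59.85019742] x [-8.85984778  8.76359281 11.777083  ] y [31.73817703 37.75812634 41.82331838]
```

```bash
python3 -m crank '[[0,0,0.006,0,-0.2],[0,0,0.012,0,-0.2],[0,0,0.012,0,-0.2],[0,0,0.012,0,1],[0,0,0.012,0,1],[0,0,0.012,0,1],[0,0,0.012,0,1],[0,0,0.012,0,1],[0,0,0.012,0,1]]'
python3 - <<'E'
from h import *
f=viewer.grab_frame("side");u,v=px(f,[621,-234,20])
cv2.imwrite("pics/s6.png",cv2.resize(f["image"][v-45:v+45,u-60:u+60],(800,600),interpolation=cv2.INTER_CUBIC))
E
```

```text
t: 8.8
eef_pos: [621.4, -234.5, -27.6]
eef_rot: [0.185, 0.983, -0.0, 0.0]
ft_force: [-0.2, -0.8, 1.8]
opening: 30.7
gripper_force: 30.0
```

View pics/s6.png

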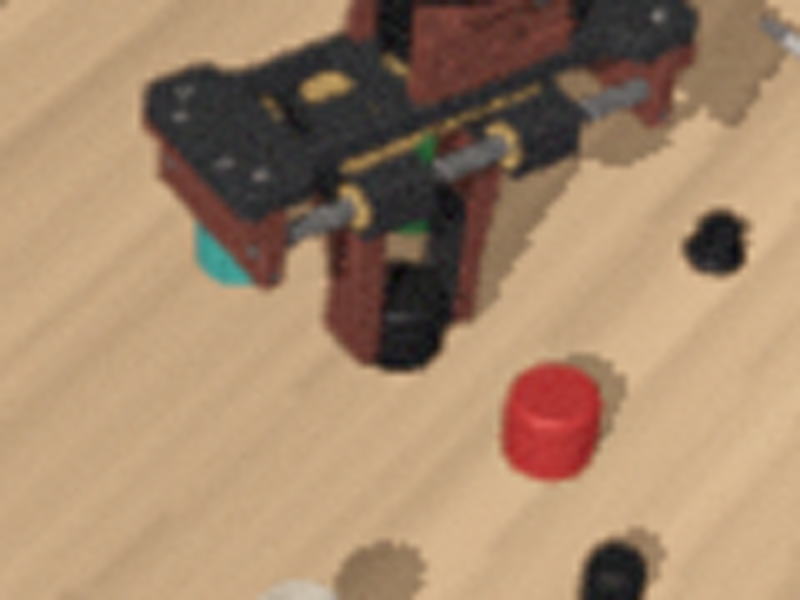

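The picture shows both fingers closed on the sides of the black cap (410,320), with 30 N of grip. Now I lift and carry it.

```bash
python3 -m crank '[[0,0,-0.02,0,1],[0,0,-0.05,0,1],[0,0,-0.08,0,1],[0,0,-0.11,0,1],[0,0,-0.11,0,1],[0,0,-0.11,0,1]]'
python3 -c "
from h import *
shift([509.7,164.4,70])"
```

```text
t: 9.6
eef_pos: [620.9, -234.0, 82.2]
eef_rot: [0.185, 0.983, 0.0, -0.0]
ft_force: [0.7, 0.1, -1.3]
opening: 31.2
gripper_force: 30.0
t 9.6 pos [ 620.9 -234.    82.2] shift m [0.2487 0.3306 0.0124] rot [ 1.853e-01  9.827e-01  2.000e-04 -2.000e-04]
```

```bash
python3 -m crank '[[0.03,0.04,0,0,1],[0.06,0.08,0,0,1],[0.09,0.12,0,0,1],[0.12,0.16,0,0,1],[0.15,0.2,0,0,1],[0.18,0.24,0,0,1],[0.21,0.28,0,0,1],[0.235,0.313,0,0,1],[0.2485,0.3305,0,0,1],[0.2485,0.3305,0,0,1],[0.2485,0.3305,0,0,1]]'
python3 - <<'E'
from h import *
shift([509.7,164.4,70])
for n in("top","side"):
    f=viewer.grab_frame(n); X=cloud(f); np.savez(f"b{n}.npz",**{k:f[k] for k in("image","depth","fx","fy","cx","cy","R","t")})
    for q in("wide_cap","stud_seat","ball_ring"): print(n,q,[(np.round(w(f,x["point"])).tolist(),round(x["p"],2)) for x in nets.spot_point(f,q)])
    u,v=px(f,[509.7,164.4,95]); cv2.imwrite(f"pics/{n}7.png",f["image"][v-45:v+45,u-60:u+60])
cv2.imwrite("pics/g7.png",cv2.resize(np.hstack([cv2.imread(f"pics/{n}7.png") for n in("top","side")]),(800,300),interpolation=cv2.INTER_CUBIC))
E
```

```text
t: 10.98
eef_pos: [510.2, 162.3, 81.8]
eef_rot: [0.186, 0.983, -0.001, -0.0]
ft_force: [0.7, -0.0, -0.3]
opening: 31.3
gripper_force: 30.0
t 10.975 pos [510.2 162.3  81.8] shift m [0.0012 0.0018 0.0118] rot [ 1.860e-01  9.826e-01 -7.000e-04 -3.000e-04]
top wide_cap [([553.0, -225.0, -1.0], 0.74), ([659.0, -296.0, 4.0], 0.71), ([694.0, -232.0, -1.0], 0.52)]
top stud_seat [([504.0, 164.0, 47.0], 0.94)]
top ball_ring [([511.0, 161.0, 57.0], 0.85), ([547.0, 138.0, 0.0], 0.61), ([500.0, -179.0, -4.0], 0.45)]
side wide_cap [([511.0, 160.0, 107.0], 0.88), ([691.0, -236.0, -1.0], 0.74), ([555.0, -221.0, 1.0], 0.7), ([660.0, -299.0, 1.0], 0.47), ([557.0, -338.0, 3.0], 0.27)]
side stud_seat [([508.0, 164.0, 51.0], 0.58)]
side ball_ring [([510.0, 167.0, 56.0], 0.67)]
```

View pics/g7.png

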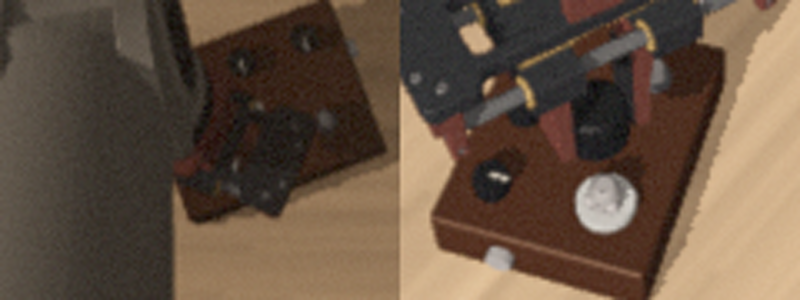

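```bash
python3 - <<'E'
from h import *
from scipy.optimize import least_squares
f=dict(np.load("bside.npz"));X=cloud(f);im=f["image"].astype(int)
m=(f["depth"]>0)&(np.hypot(X[...,0]-510,X[...,1]-163)<24)&(im.max(2)<60)&(np.ptp(im,axis=2)<18)
P=X[m&(X[...,2]>100)&(X[...,2]<145)]; print(len(P),np.percentile(P[:,2],[0,5,25,50,75,95,100]))
for z0,z1 in((106,131),(112,128)):
    S=P[(P[:,2]>z0)&(P[:,2]<z1)]
    s=least_squares(lambda c:np.hypot(S[:,0]-c[0],S[:,1]-c[1])-16.3,[510,163],loss="soft_l1"); print(len(S),s.x,np.abs(s.fun).mean())
T=P[P[:,2]>133]; print("top",len(T),T.mean(0),(T.max(0)+T.min(0))/2)
# same method check on stud collar/pedal now
Q=X[(f["depth"]>0)&(np.hypot(X[...,0]-509,X[...,1]-165)<18)&(X[...,2]>44)&(X[...,2]<51)];print("collar",len(Q),Q.mean(0),(Q.max(0)+Q.min(0))/2)
s=np.load("side.npz");f=dict(s);X=cloud(f)
C=X[(f["depth"]>0)&(np.hypot(X[...,0]-621,X[...,1]+234)<25)&(X[...,2]>3)&(X[...,2]<22)]
s=least_squares(lambda c:np.hypot(C[:,0]-c[0],C[:,1]-c[1])-16.3,[621,-234],loss="soft_l1"); print("cap orig",len(C),s.x,np.abs(s.fun).mean())
E
```

```text
356 [108.73715002 113.88646125 126.55297983 135.40568966 137.11799682
 138.76465292 144.6833348 ]
117 [512.10509235 163.67696323] 0.5195929510729012
88 [512.0399986 163.6398578] 0.5142449769581745
top 219 [508.24801691 162.31213666 136.87217379] [509.24542399 163.01594198 138.90804925]
collar 129 [505.94180565 168.2567557   47.60368817] [508.97519448 164.75315946  47.4458229 ]
cap orig 83 [ 622.47976099 -235.25787287] 1.0212854979730566
```

```bash
python3 -m crank '[[0.0018,0.0015,0.01,0,1],[0.0018,0.0015,0.025,0,1],[0.0018,0.0015,0.038,0,1],[0.0018,0.0015,0.038,0,1],[0.0018,0.0015,0.038,0,1]]'
python3 - <<'E'
from h import *
from scipy.optimize import least_squares
shift([509.7,164.4,70])
f=viewer.grab_frame("side");X=cloud(f);im=f["image"].astype(int)
m=(f["depth"]>0)&(np.hypot(X[...,0]-510,X[...,1]-164)<24)&(im.max(2)<60)&(np.ptp(im,axis=2)<18)
P=X[m&(X[...,2]>66)&(X[...,2]<104)]; S=P[P[:,2]<93]
s=least_squares(lambda c:np.hypot(S[:,0]-c[0],S[:,1]-c[1])-16.3,[510,163],loss="soft_l1"); print(len(S),s.x,np.abs(s.fun).mean(),np.percentile(P[:,2],[0,5,75,95]))
u,v=px(f,[509.7,164.4,70]); cv2.imwrite("pics/s8.png",cv2.resize(f["image"][v-38:v+38,u-50:u+50],(800,600),interpolation=cv2.INTER_CUBIC))
E
```

```text
t: 12.0
eef_pos: [509.2, 165.9, 44.2]
eef_rot: [0.185, 0.983, -0.0, -0.0]
ft_force: [-0.5, 0.2, 0.1]
opening: 31.2
gripper_force: 30.0
t 12.0 pos [509.2 165.9  44.2] shift m [-0.001  -0.0012 -0.0258] rot [ 1.854e-01  9.827e-01 -1.000e-04 -0.000e+00]
94 [510.83421905 166.88559677] 0.591174395564884 [ 73.18801493  77.88924727  99.03757783 100.62887041]
```

View pics/s8.png

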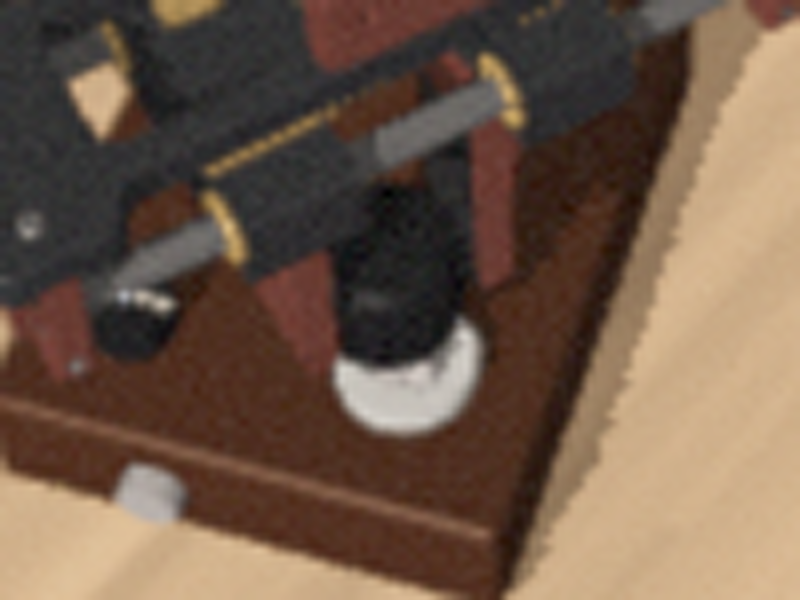

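The picture shows the cap (400,280) directly over the collar (410,375), held upright. I'll shift it slightly and lower it over the stud tip, watching the side force.

```bash
python3 -m crank '[[-0.0007,-0.0008,0.003,0,1],[-0.0007,-0.0008,0.006,0,1],[-0.0007,-0.0008,0.009,0,1],[-0.0007,-0.0008,0.012,0,1],[-0.0007,-0.0008,0.012,0,1],[-0.0007,-0.0008,0.012,0,1]]'
python3 -m crank '[[0,0,0,0,1]]'
```

```text
t: 12.8
eef_pos: [509.5, 165.0, 32.3]
eef_rot: [0.185, 0.983, 0.0, 0.0]
ft_force: [0.1, 0.3, -0.4]
opening: 30.9
gripper_force: 30.0
t: 12.92
eef_pos: [509.5, 165.0, 32.3]
eef_rot: [0.185, 0.983, 0.0, 0.0]
ft_force: [0.4, 0.4, -0.4]
opening: 31.0
gripper_force: 30.0
```

```bash
python3 -m crank '[[0,0,0.002,0,1],[0,0,0.004,0,1],[0,0,0.004,0,1]]'; python3 -m crank '[[0,0,0.002,0,1],[0,0,0.002,0,1]]';python3 -m crank '[[0,0,0.002,0,1],[0,0,0.002,0,1]]'
```

```text
t: 13.3
eef_pos: [509.3, 164.3, 28.7]
eef_rot: [0.186, 0.983, -0.0, -0.0]
ft_force: [-3.1, -1.4, 7.2]
opening: 31.0
gripper_force: 30.0
t: 13.55
eef_pos: [509.9, 164.1, 27.6]
eef_rot: [0.186, 0.983, 0.0, 0.0]
ft_force: [-3.6, -4.0, 16.7]
opening: 31.0
gripper_force: 30.0
t: 13.8
eef_pos: [510.4, 163.8, 25.2]
eef_rot: [0.186, 0.983, -0.0, 0.001]
ft_force: [0.9, -3.9, 4.6]
opening: 31.1
gripper_force: 30.0
```

```bash
python3 -m crank '[[0,0,0.002,0,1],[0,0,0.002,0,1]]'; python3 -m crank '[[0,0,0.002,0,1],[0,0,0.002,0,1]]';python3 -m crank '[[0,0,0.002,0,1],[0,0,0.002,0,1]]'
```

```text
t: 14.05
eef_pos: [508.9, 163.8, 21.6]
eef_rot: [0.186, 0.983, -0.001, -0.0]
ft_force: [0.8, -2.6, -6.1]
opening: 30.9
gripper_force: 29.9
t: 14.3
eef_pos: [508.8, 164.5, 19.8]
eef_rot: [0.185, 0.983, -0.0, -0.001]
ft_force: [-0.0, -3.6, -3.7]
opening: 31.0
gripper_force: 29.9
t: 14.55
eef_pos: [509.0, 164.6, 18.4]
eef_rot: [0.185, 0.983, -0.0, -0.0]
ft_force: [-3.1, -4.6, 4.9]
opening: 30.8
gripper_force: 30.0
```

```bash
python3 -m crank '[[0,0,0.001,0,1],[0,0,0.001,0,1]]';python3 -m crank '[[0,0,0.001,0,1],[0,0,0.001,0,1]]';python3 -m crank '[[0,0,0.001,0,1],[0,0,0.001,0,1]]'
```

```text
t: 14.8
eef_pos: [509.1, 164.7, 17.7]
eef_rot: [0.185, 0.983, -0.0, -0.0]
ft_force: [-4.1, -5.1, 6.5]
opening: 31.0
gripper_force: 30.0
t: 15.05
eef_pos: [509.0, 164.7, 16.9]
eef_rot: [0.185, 0.983, -0.0, -0.001]
ft_force: [-4.9, -5.7, 9.7]
opening: 31.2
gripper_force: 30.0
t: 15.3
eef_pos: [508.9, 164.7, 16.1]
eef_rot: [0.185, 0.983, -0.0, -0.001]
ft_force: [-6.0, -5.9, 12.9]
opening: 31.1
gripper_force: 30.0
```

```bash
python3 -m crank '[[0.0004,-0.0009,0.001,0,1],[0.0004,-0.0009,0.001,0,1]]';python3 -m crank '[[0,0,0.001,0,1],[0,0,0.001,0,1]]'; python3 - <<'E'
from h import *
f=viewer.grab_frame("side");X=cloud(f);im=f["image"].astype(int)
m=(f["depth"]>0)&(np.hypot(X[...,0]-510,X[...,1]-164)<24)&(im.max(2)<60)&(np.ptp(im,axis=2)<18)
P=X[m&(X[...,2]>42)&(X[...,2]<80)]; print(np.percentile(P[:,2],[0,5,50,75,95]))
u,v=px(f,[509.7,164.4,50]); cv2.imwrite("pics/s9.png",cv2.resize(f["image"][v-38:v+38,u-50:u+50],(800,600),interpolation=cv2.INTER_CUBIC))
E
```

```text
t: 15.55
eef_pos: [508.7, 164.7, 15.7]
eef_rot: [0.185, 0.983, 0.001, -0.0]
ft_force: [-7.1, -4.2, 17.3]
opening: 30.8
gripper_force: 30.0
t: 15.8
eef_pos: [508.5, 164.6, 15.1]
eef_rot: [0.185, 0.983, 0.001, -0.001]
ft_force: [-9.5, -4.1, 23.3]
opening: 30.9
gripper_force: 30.0
[42.93198299 49.3365999  69.65689508 71.19119435 73.26529893]
```

View pics/s9.png

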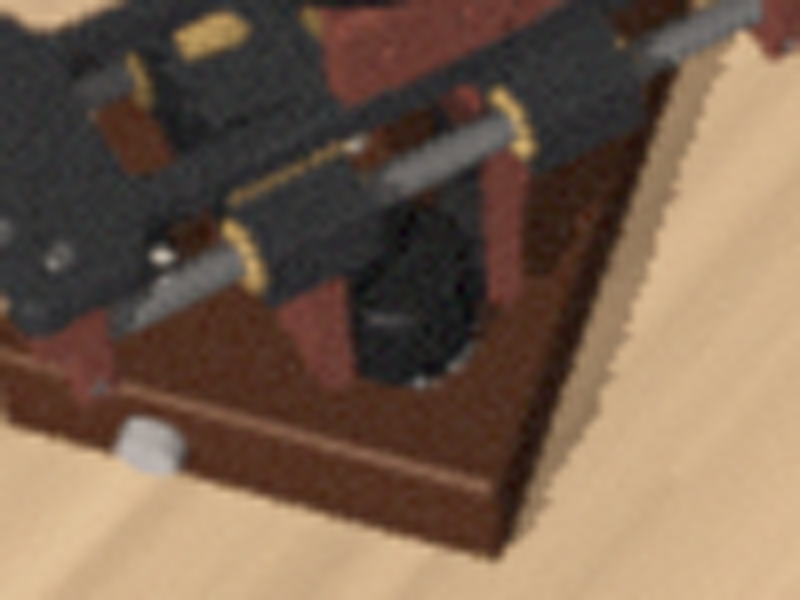

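The picture shows the cap (415,310) seated, with only a thin rim of the collar visible at (430,380). The cap top is at z≈71, so the rim is at ≈44. The force rose steeply to 23 N, which means the collar is on its stop. I'll hold briefly, then hand in.

```bash
python3 -m crank '[[0,0,0,0,1],[0,0,0,0,1],[0,0,0,0,1],[0,0,0,0,1]]'; python3 -c "
from h import *
print(r.hand_in())"
```

```text
t: 16.35
eef_pos: [508.5, 164.6, 15.1]
eef_rot: [0.185, 0.983, 0.001, -0.001]
ft_force: [-9.0, -4.7, 23.7]
opening: 30.8
gripper_force: 30.0
the job is handed in; nothing more can be done
None
```

The wide cap is clicked onto the thick stud and held pressed at about 24 N with the collar on its stop by force and camera reading; I handed the job in at 16.35 s with no verdict returned, and did not re-measure the slim cap or the other things at the end.

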